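Put the matches away in the push-latch drawer

ROBOT

A 6-joint arm with a two-finger parallel gripper is mounted at the origin on the work surface. World frame = base frame: x ahead of the robot, y to its left, z up, the work surface at z = 0. Lengths are in m, angles in rad, forces in N, time in s.
With the tool pointing down it reaches from about 0.35 to 0.975 m from the base axis. Payload 4.9 kg.
Tool frame: the origin (TCP) lies midway between the tips of the shut fingers; the grasp point (between the pads) lies 19 mm behind it (ctrl.tcp_to_grasp is the distance from the TCP to the grasp point, in m); z points along the fingers, y is the line along which they close (so a half turn about z gives the same grasp; the last joint's range is limited). The gripper opens to 85 mm and grips with 20 to 120 N. Pads are 22 mm wide; open, the fingers measure 114 mm over their backs; the gripper's body (76 mm by 85 mm) begins 54 mm behind the grasp point. The pads swing forward as they close: fully open they stand 13 mm farther back than shut.
Start: joints at [-1.374, 0.053, 1.613, -0, 1.476, -0.119], TCP at [0.194, -0.594, 0.209] pointing down, gripper open.
Joint ranges: [-3.01, 3.01], [-1.01, 2.22], [0.06, 2.58], [-1.02, 4.17], [0.09, 2.62], [-3.14, 3.14]. Speed limits (rad/s): [2.57, 2.57, 3.14, 3.14, 3.14, 3.14].

INTERFACE

Orientations are given as a rotation vector (axis times angle).
In Python, from station import ctrl gives the robot as it stands.
- The arm moves only by the tool jog_arm, called as name(argument=value, ...), one argument or row to a line, values as JSON. Schema: {"type":"object","properties":{"deltas":{"type":"string"},"grip_n":{"type":"number"},"only":{"type":"string"},"quiet":{"type":"boolean"},"lines":{"type":"string"}},"required":["deltas"],"additionalProperties":false}. deltas is a string of 1 to 20 rows, one to a line, with the numbers parted by commas; each row has 7 numbers: the finger opening in m, then dx, dy, dz in units of 25 mm, then a rotation vector rx, ry, rz in rad; each row is the pose to reach, as a shift and turn from the pose commanded when the call began, along the tool's axes at that moment; what a row does not reach only later rows make up. A row lasts 1/12 s, in which the tool goes at most 0.0417 m and 0.125 rad, less where a joint would pass 70% of its speed; a pose out of reach is approached as far as the arm can. The fingers move at their own pace and stop on an object; grip_n is the grip in N (left out, the last holds). Time passes only in rows, so rows that do not move let the fingers close. The tool returns the time, the measured TCP pose, the force, the opening and the grip force at its end. only (a regular expression) keeps the lines of the reply that match it, lines (a string "A,B") keeps lines A to B, and quiet returns only ok. Input that does not fit is refused with a message, and nothing moves.
- ctrl.get_obs(): the state, without advancing time (a new reading comes with each control period).
- ctrl.get_image(name): name is "scene" or "top" or "wrist"; returns the picture (480x640x3 uint8, red, green, blue); there is no depth.
- ctrl.camera_params(name): a dict with "fx", "fy", "cx", "cy" (pixels), "T" (4x4, takes a point from camera to world coordinates); the wrist camera has in their place "tool_from_camera" (4x4, takes a point from camera to tool coordinates, whose origin is the TCP and whose axes are the flange's). Camera axes: x right, y down, z forward; pixel columns grow to the right and rows downward; lengths in m; the calibration is good to about 2 mm. A picture is of the moment at which its call begins: read the wrist's pose just before it. camera_params takes no time and is no camera call.
- ctrl.finish_job(): hands the job in; it is judged then, once.
The state is a dict: "t": time; "q": joint angles; "dq": joint speeds; "effort": joint torques, N m; "tool_pos": TCP position; "tool_rot": TCP orientation; "contact_force": force on the tool from outside, world axes, zero at the start; "wrist_torque": the same for the moment, N m; "opening": finger opening in m; "grip_force": force on a finger pad.
Only numpy, scipy, OpenCV 4.12 (cv2) and the standard library are available. Lean on these libraries where they do the work, as an engineer would, in place of code of your own. Each camera call takes 0.05 s, during which the arm holds its last target. There are 200 camera calls.

TASK

Put the matchbox away in the drawer of the small wooden organiser: push the drawer's front to pop it open, lay the matchbox flat inside without dropping it, then gently push the drawer home until its push-push latch catches. Let go and check that it really stays shut; if it comes out again, push it again, a little deeper. Do not ram or slam the drawer, and leave the candle, the bowl and the plant as they stand.

Things in the scene. Friction and masses are not known exactly. Their poses are not given: they have to be found in the camera images.
- organiser: Fixed wooden tabletop organiser with one drawer, 200 mm wide (y), 215 mm deep (x), 116 mm high. Origin on the table under the middle of the shut drawer's front face; x points from the front into the organiser, so the drawer opens towards -x (roughly towards the robot); z up.
- drawer (a joint): Opening in m, along the organiser's -x: 0 shut and latched (to 2 mm), 0.115 fully out, down to -0.009 pushed past shut, at a hard stop. A spring pushes it out (6 N shut, 4.5 N out; damper 22 N per m/s). Push-push latch: from shut, a push past -0.005, then letting go, releases it and it glides fully out in 1 s; from open, a push past -0.0075 makes it catch at 0. Shallower pushes change nothing.
- drawer_face (a point): Centre of the outer face of the drawer's flat, handle-less front board, 172 mm wide, 70 mm high (14 to 84 mm above the table), 12 mm thick; x points into the drawer. Moves with the drawer (0.45 kg): it lies at the organiser's x = -opening, z = 49 mm. Pushed slowly (15 mm/s) in its lower half, a tool feels 7 to 13 N, friction included, until the hard stop, where the force climbs.
- top_edge (a point): Middle of the front edge of the organiser's top board, at its upper side, 116 mm above the table. The board is 12 mm thick (underside at 104 mm), 216 mm wide, and overhangs the shut drawer's face by 18 mm, so a vertical tool cannot get at the shut face; a tool leaning 35 to 40 degrees, fingertips forward and under the board, can.
- drawer_floor (a point): Centre of the drawer's inner floor, 72 mm behind the outer face, 22 mm above the table. The inside is 120 mm (x) by 148 mm (y); side and back walls rise to 56 mm above the table, the front to 84 mm. Moves with the drawer; x points into the drawer. With the drawer fully out the part from the front board to 85 mm behind it lies clear of the top board.
- tray: Fixed flat wooden board, 130 (x) by 210 (y) by 8 mm, upper side at z = 8 mm, on the other side from the organiser; the matchbox and candle stand on it. Origin under its centre.
- matchbox: Loose cardboard matchbox lying flat on the tray, 36 (x) by 54 (y) by 16 mm high, about 30 g. Origin at the centre of its underside.
- candle: Bystander: short white candle (22 mm wide) in a round brass holder 60 mm wide, 80 mm high in all, on the tray. Origin at the centre of its underside.
- bowl: Bystander: small terracotta bowl, 72 mm wide, 40 mm high, on the table between tray and organiser, nearer to the robot. Origin at the centre of its underside.
- plant: Bystander: small plant in a white pot 60 mm wide, about 80 mm high with its leaves, on top of the organiser towards its back. Origin at the centre of its underside.

How it is judged:
On the way, in this order (a step that is already met when the one before it is completed fails the run):
1. the drawer has popped fully out, the matchbox not in it yet (value of joint drawer above 0.1 m and not (x of matchbox in the frame of drawer_floor between -0.06 and 0.06 m and y of matchbox in the frame of drawer_floor between -0.074 and 0.074 m and z of matchbox in the frame of drawer_floor between -0.004 and 0.01 m and angle between matchbox's own z axis and vertical below 0.2 rad)), for 0.1 s.
2. the matchbox lies flat in the open drawer, let go (x of matchbox in the frame of drawer_floor between -0.06 and 0.06 m and y of matchbox in the frame of drawer_floor between -0.074 and 0.074 m and z of matchbox in the frame of drawer_floor between -0.004 and 0.01 m and angle between matchbox's own z axis and vertical below 0.2 rad and value of joint drawer above 0.08 m and contact force between the fingers and matchbox below 0.05 N), for 0.2 s.
3. the drawer is shut with the matchbox in it and stays shut without the robot touching it (x of matchbox in the frame of drawer_floor between -0.06 and 0.06 m and y of matchbox in the frame of drawer_floor between -0.074 and 0.074 m and z of matchbox in the frame of drawer_floor between -0.004 and 0.01 m and angle between matchbox's own z axis and vertical below 0.2 rad and value of joint drawer between -0.003 and 0.004 m and contact force between the fingers and organiser below 0.05 N), for 0.4 s.
At the end, for the whole second after the job is handed in: The matchbox lies flat (within 0.2 rad) on the drawer's floor (origin within 60 mm along and 74 mm across of its centre, 10 mm in height), at rest, and the drawer is latched shut: opening between -3 and +4 mm (x of matchbox in the frame of drawer_floor between -0.06 and 0.06 m and y of matchbox in the frame of drawer_floor between -0.074 and 0.074 m and z of matchbox in the frame of drawer_floor between -0.004 and 0.01 m and angle between matchbox's own z axis and vertical below 0.2 rad and value of joint drawer between -0.003 and 0.004 m and linear speed of matchbox below 0.03 m/s); the robot touches nothing.
It fails at once if the candle, the bowl or the plant is pushed more than 25 mm from its place or tipped (distance of any of candle, bowl, plant from where it was at the start of the episode above 0.025 m or angle between any of candle, bowl, plant's own z axis and vertical above 0.4 rad).
It fails at once if the robot presses on the organiser or its drawer with more than 45 N (contact force between any of the arm, the fingers and organiser above 45 N).
It fails at once if the drawer is slammed: closing faster than 0.35 m/s (velocity of joint drawer below -0.35 m/s).
It fails at once if the matchbox is dropped or thrown: faster than 0.8 m/s with no finger on it (linear speed of matchbox above 0.8 m/s and contact force between the fingers and matchbox below 0.05 N).
It also fails if it takes over 67 s, if anything falls off the work surface, if the arm or the gripper's body presses on something with over 40 N, if the wrist force passes 120 N, or if a joint passes its speed limit or range.

## Working session

There is one attempt and no reset: what is moved stays moved. The work goes in short steps, Python scripts to look and compute and a tool call to move; the robot and the scene stay as the last step left them, time stands still between calls to the robot, and variables do not carry over. Pictures are saved under pics/ and viewed, at most 10 in all, crops included, and the job is handed in when it is done.

```bash
ls; mkdir -p pics; python3 - <<'E'
from station import ctrl
import cv2
o=ctrl.get_obs();print(o)
for n in("scene","top"):
    cv2.imwrite(f"pics/{n}0.png",ctrl.get_image(n)[:,:,::-1]); p=ctrl.camera_params(n);print(n,p)
print(ctrl.camera_params("wrist"),ctrl.tcp_to_grasp)
E
```

```text
pics
station.py
{'t': 0.0, 'q': array([-1.37397590e+00,  5.33696612e-02,  1.61428652e+00, -9.04901021e-06,
        1.47601524e+00, -1.19019900e-01]), 'dq': array([-4.51618874e-04, -2.11258241e-05, -3.01927152e-04,  1.00876103e-03,
        1.51865825e-03,  1.59969891e-03]), 'effort': array([-1.60863412e-03, -3.93684340e+01, -3.70178175e+01, -3.13030005e-04,
        6.93973299e-03,  1.48626276e-05]), 'tool_pos': array([ 0.19398863, -0.59342776,  0.20805961]), 'tool_rot': array([-3.10044905e+00, -4.93736021e-01,  1.41034335e-04]), 'contact_force': array([ 0.99778926, -0.71795921, -0.21844771]), 'wrist_torque': array([-0.0005264 ,  0.03653993,  0.01043477]), 'grip_force': 0.0, 'opening': 0.08512049766498882}
scene {'fx': 488.5675028745162, 'fy': 488.5675028745162, 'cx': 321.59023523470375, 'cy': 241.26319527058504, 'T': array([[ 0.91497546, -0.26064339,  0.30803397,  0.37114964],
       [-0.40349693, -0.59702547,  0.69336197, -0.60146438],
       [ 0.00318391, -0.75869995, -0.65143246,  0.6495869 ],
       [ 0.        ,  0.        ,  0.        ,  1.        ]])}
top {'fx': 436.3305170987767, 'fy': 436.3305170987767, 'cx': 323.96117581446595, 'cy': 239.20744066219333, 'T': array([[ 0.02404713, -0.99355392,  0.11078058,  0.55301438],
       [-0.99902127, -0.02799761, -0.03424373, -0.00719485],
       [ 0.03712459, -0.10984869, -0.99325477,  0.73865681],
       [ 0.        ,  0.        ,  0.        ,  1.        ]])}
{'fx': 381.59834034590375, 'fy': 381.59834034590375, 'cx': 320.4186950480628, 'cy': 240.1442098971213, 'tool_from_camera': array([[-1.53812422e-04, -9.50054757e-01, -3.12083219e-01,
         8.10840944e-02],
       [ 9.99999438e-01, -4.73598613e-04,  9.48888823e-04,
        -4.52686039e-04],
       [-1.04929852e-03, -3.12082898e-01,  9.50054295e-01,
        -1.64608207e-01],
       [ 0.00000000e+00,  0.00000000e+00,  0.00000000e+00,
         1.00000000e+00]])} 0.0187
```

View pics/scene0.png

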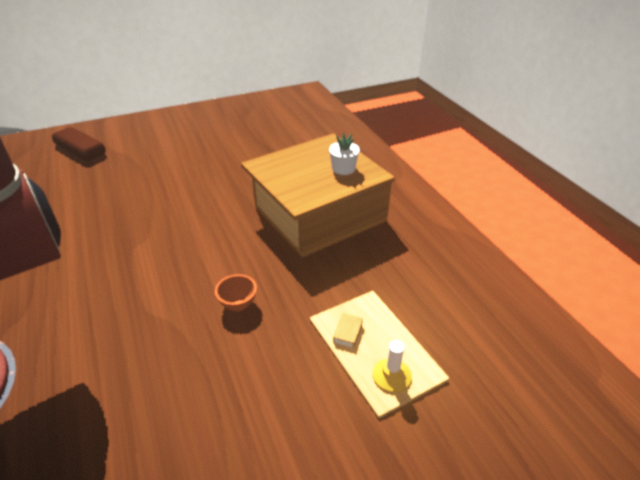

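View pics/top0.png

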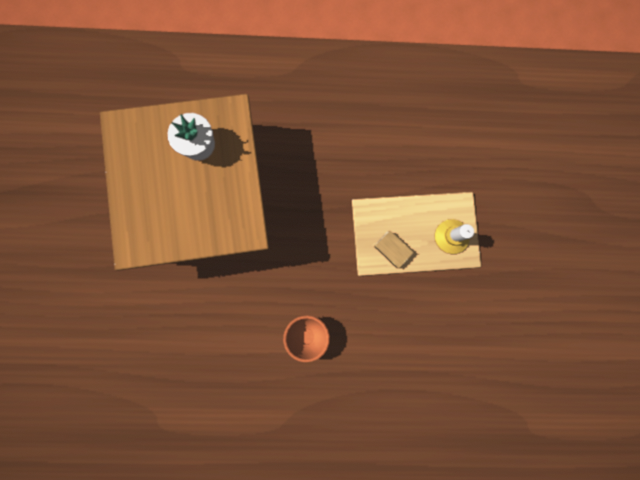

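The scene view shows the organiser (front top edge about (243,167)–(292,209)), the bowl (237,290), the matchbox (348,331) and the candle (394,370). In the top view the front edge runs (116,269)–(267,248), the matchbox is at (394,250), the candle at (455,236), the bowl at (306,339) and the plant at (190,135). Next I'll zoom in for exact pixel corners.

```bash
python3 - <<'E'
import cv2,numpy as np
s=cv2.imread("pics/scene0.png");t=cv2.imread("pics/top0.png")
def c(i,x,y,w,h,k):return cv2.resize(i[y:y+h,x:x+w],None,fx=k,fy=k,interpolation=cv2.INTER_CUBIC)
A=c(s,230,130,80,60,5);B=c(s,310,290,80,60,5);C=c(t,100,230,200,60,2);D=c(t,360,215,80,60,5)
E=c(s,250,180,80,60,5) 
cv2.imwrite("pics/z.png",np.vstack([np.hstack([A,B]),np.hstack([E,D])]))
E
```

```text
(no output)
```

View pics/z.png

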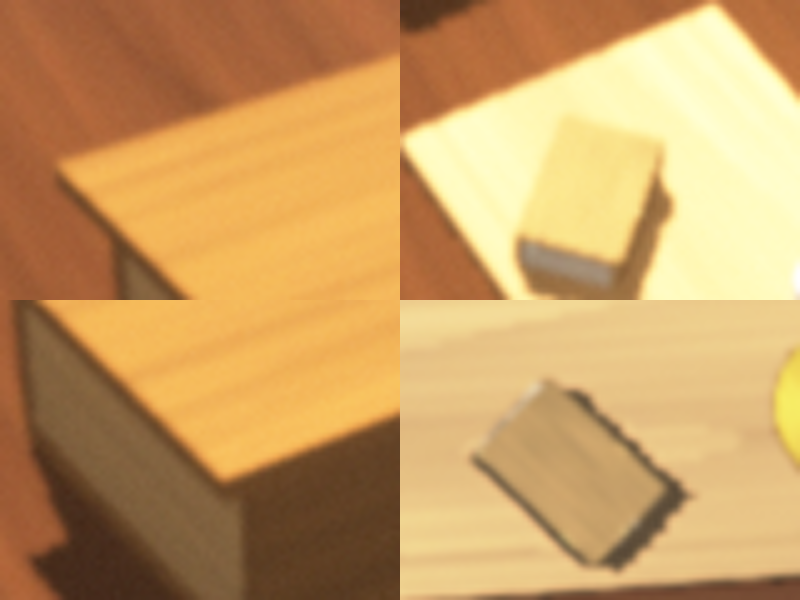

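Zoomed scene crops put the organiser's front top corners at (241.6,162.6) and (294.4,216.8). The matchbox top corners read (344,314), (362,319), (352,342), (333,338) in the scene view and (377,246), (391,232), (414,252), (398,268) in the top view.

```bash
cat > h.py <<'E'
from station import ctrl
import numpy as np, cv2
from scipy.spatial.transform import Rotation as R
def P(n):
    p=ctrl.camera_params(n);K=np.array([[p['fx'],0,p['cx']],[0,p['fy'],p['cy']],[0,0,1]])
    return K@np.linalg.inv(p['T'])[:3]
def tri(s,t):
    X=cv2.triangulatePoints(P("scene"),P("top"),np.array(s,float).T,np.array(t,float).T);return (X[:3]/X[3]).T
def onz(n,uv,z):
    p=ctrl.camera_params(n);T=p['T'];d=T[:3,:3]@np.array([(uv[0]-p['cx'])/p['fx'],(uv[1]-p['cy'])/p['fy'],1]);return T[:3,3]+d*(z-T[2,3])/d[2]
def tip():
    o=ctrl.get_obs();return o['tool_pos'],R.from_rotvec(o['tool_rot'])
E
python3 - <<'E'
from h import *
np.set_printoptions(precision=4,suppress=True)
F=tri([(241.6,162.6),(294.4,216.8)],[(116,269),(267,248)]);print(F,np.linalg.norm(F[0]-F[1]))
print([onz("top",u,.116) for u in [(116,269),(267,248),(248,95),(101,112)]])
print([onz("scene",u,.116) for u in [(241.6,162.6),(294.4,216.8)]])
M=tri([(344,313.6),(362.4,319),(352.4,342.4),(333.4,337.6)],[(376.8,246.2),(390.6,232.4),(413.6,252.4),(398.4,268)]);print(M,M.mean(0))
d=M[0]+M[1]-M[2]-M[3];print("long axis deg",np.degrees(np.arctan2(d[1],d[0])),[np.linalg.norm(M[i]-M[i-1]) for i in range(4)])
for n,u,z in [("bowl",(306,339),.04),("candle",(466,231),.08),("cbase",(453,237),.015)]:print(n,onz("top",u,z))
print("plant",onz("top",(190,132),.17))
p,r=tip();print(r.as_matrix())
E
```

```text
[[0.5728 0.2622 0.1149]
 [0.6081 0.0527 0.1113]] 0.21240607394223843
[array([0.5723, 0.2618, 0.116 ]), array([0.6076, 0.0523, 0.116 ]), array([0.8341, 0.0891, 0.116 ]), array([0.7996, 0.3005, 0.116 ])]
[array([0.5728, 0.2602, 0.116 ]), array([0.6061, 0.047 , 0.116 ])]
[[ 0.6252 -0.1202  0.0233]
 [ 0.6486 -0.1429  0.023 ]
 [ 0.6136 -0.1804  0.024 ]
 [ 0.5895 -0.1567  0.0203]] [ 0.6192 -0.1501  0.0226]
long axis deg 46.29511105044581 [np.float64(0.05119835161248739), np.float64(0.032572760375501296), np.float64(0.0512626514144377), np.float64(0.03399341500984647)]
bowl [ 0.4726 -0.0069  0.04  ]
candle [ 0.6454 -0.2487  0.08  ]
cbase [ 0.6436 -0.2501  0.015 ]
plant [0.7551 0.1553 0.17  ]
[[ 0.9505  0.3106 -0.0004]
 [ 0.3106 -0.9505  0.0019]
 [ 0.0002 -0.0019 -1.    ]]
```

```bash
cat >> h.py <<'E'
YAW=0.164; OX=np.array([np.cos(YAW),np.sin(YAW),0]); OY=np.array([-np.sin(YAW),np.cos(YAW),0]); O0=np.array([.6077,.159,0])
def org(x,y,z): return O0+x*OX+y*OY+np.array([0,0,z])
def ori(yaw,lean=0):   # tool x forward along yaw, z down, leaning fingertips forward
    f=np.array([np.cos(yaw),np.sin(yaw),0]);u=np.array([0,0,1.]);l=np.radians(lean)
    x=f*np.cos(l)+u*np.sin(l);z=f*np.sin(l)-u*np.cos(l);return R.from_matrix(np.c_[x,np.cross(z,x),z])
def delta(p,r=None):
    q,s=tip();r=r or s
    print("d",np.round(s.inv().apply(p-q),4),"rot",np.round((s.inv()*r).as_rotvec(),4))
def where():
    q,s=tip();d=q-O0;print("org frame",np.round([d@OX,d@OY,d[2]],4),"F",np.round(ctrl.get_obs()['contact_force'],1))
E
python3 -c "
from h import *
delta(org(-.13,0,.2),ori(YAW)); delta(org(-.13,0,.2),ori(YAW,42)); print(org(-.13,0,.2))"
```

```text
d [ 0.4985 -0.6064  0.0094] rot [-1.900e-03 -1.000e-04  1.518e-01]
d [ 0.4985 -0.6064  0.0094] rot [-0.0575  0.7315  0.1443]
[0.47944433 0.13777544 0.2       ]
```
Sign: tool frame: rotation about y +0.73 leans. Good. Move 0.785 m / .0417 = 19 rows. Go with up to z .25 (dz negative -0.04).

Careful with the scale: shifts go in units of 25 mm. That gives: 0.25 m is 10, -0.6064 m is -24.256.

jog_arm(
  deltas="0,10,-12.12,-1.2,0,0,0.076\n0,10,-12.12,-1.2,0,0,0.076\n0,10,-12.12,-1.2,0,0,0.076\n0,10,-12.12,-1.2,0,0,0.076\n0,10,-12.12,-1.2,0,0,0.076\n0,10,-12.12,-1.2,0,0,0.076\n0,10,-12.12,-1.2,0,0,0.076\n0,10,-12.12,-1.2,0,0,0.076\n0,10,-12.12,-1.2,0,0,0.076\n0,10,-12.12,-1.2,0,0,0.076\n0,19.94,-24.256,0,0,0,0.152\n0,19.94,-24.256,0,0,0,0.152\n0,19.94,-24.256,0,0,0,0.152\n0,19.94,-24.256,0,0,0,0.152\n0,19.94,-24.256,0,0,0,0.152\n0,19.94,-24.256,0,0,0,0.152\n0,19.94,-24.256,0,0,0,0.152\n0,19.94,-24.256,0,0,0,0.152\n0,19.94,-24.256,0,0,0,0.152\n0,19.94,-24.256,0,0,0,0.152",
  grip_n=40,
)

```text
t: 1.77
tool_pos: [0.4797, 0.1411, 0.2082]
tool_rot: [-3.129, -0.263, 0.002]
contact_force: [-0.4, 0.5, 0.3]
opening: -0.0001
grip_force: 0.0
```

```bash
python3 -c "
from h import *
where();delta(org(-.09,0,.1),ori(YAW,42))"
```

```text
org frame [-0.1292  0.0033  0.2082] F [-0.4  0.5  0.3]
d [0.0393 0.0036 0.1082] rot [-0.0027  0.7341  0.0029]
```

jog_arm(
  deltas="0,1.56,0.144,4.32,0,0.734,0.003\n0,1.56,0.144,4.32,0,0.734,0.003\n0,1.56,0.144,4.32,0,0.734,0.003\n0,1.56,0.144,4.32,0,0.734,0.003\n0,1.56,0.144,4.32,0,0.734,0.003\n0,1.56,0.144,4.32,0,0.734,0.003\n0,1.56,0.144,4.32,0,0.734,0.003\n0,1.56,0.144,4.32,0,0.734,0.003",
)

```text
t: 2.43
tool_pos: [0.5161, 0.1397, 0.0981]
tool_rot: [-2.873, -0.231, -1.094]
contact_force: [0.8, 0.6, 1.4]
opening: -0.0002
grip_force: 0.0
```

```bash
python3 - <<'E'
from h import *
where();delta(org(-.06,0,.041),ori(YAW,42));delta(org(-.025,0,.041),ori(YAW,42))
q,s=tip()
w=ctrl.get_image("wrist");cv2.imwrite("pics/w1.png",w[:,:,::-1])
E
```

```text
org frame [-0.0935 -0.004   0.0981] F [0.8 0.6 1.4]
d [-0.013  -0.0041  0.0649] rot [ 0.0009  0.0051 -0.003 ]
d [ 0.0132 -0.0042  0.0882] rot [ 0.0009  0.0051 -0.003 ]
```

View pics/w1.png

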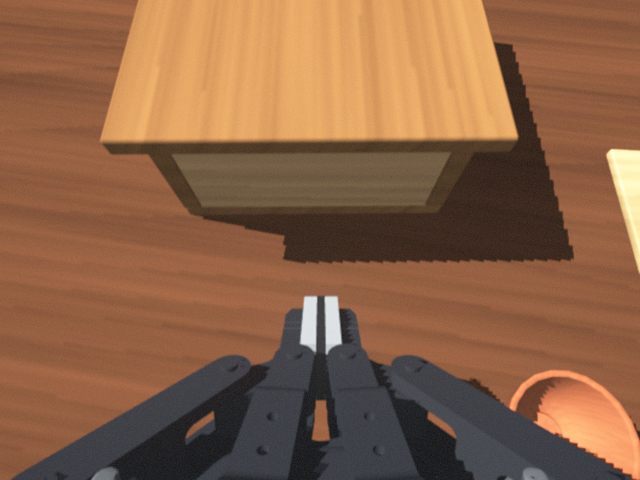

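The wrist view faces the shut drawer: the top board's front edge runs (102,143)–(517,140), and the drawer face sits below it around rows 150–210. The bowl is clear at lower right. I'll check the edge position from this view.

```bash
cat >> h.py <<'E'
def wonz(uv,z,q,s):
    p=ctrl.camera_params("wrist");T=p['tool_from_camera'];d=s.apply(T[:3,:3]@np.array([(uv[0]-p['cx'])/p['fx'],(uv[1]-p['cy'])/p['fy'],1]));c=q+s.apply(T[:3,3]);return c+d*(z-c[2])/d[2]
E
python3 - <<'E'
from h import *
q,s=tip()
for u in [(102,143),(517,140)]:
    d=wonz(u,.116,q,s)-O0;print(d@OX,d@OY,d)
where()
E
```

```text
-0.013255243612745339 0.109866326306847 [-0.0310148   0.10622802  0.116     ]
-0.012021644123241528 -0.10716800064768738 [ 0.00563653 -0.10769276  0.116     ]
org frame [-0.0908 -0.0043  0.1018] F [0.6 0.6 0.4]
```

jog_arm(
  deltas="0,-0.52,-0.16,2.6,0,0,0\n0,-0.52,-0.16,2.6,0,0,0\n0,0,-0.16,3.08,0,0,0\n0,0.52,-0.16,3.52,0,0,0\n0,0.52,-0.16,3.52,0,0,0\n0,0.52,-0.16,3.52,0,0,0",
)

```text
t: 2.98
tool_pos: [0.5893, 0.1554, 0.0475]
tool_rot: [-2.868, -0.231, -1.106]
contact_force: [0.0, -0.1, 0.1]
opening: -0.0004
grip_force: 0.0
```

```bash
python3 -c "
from h import *
where();delta(org(-.01,0,.041),ori(YAW,42))"
```

```text
org frame [-0.0188 -0.0006  0.0475] F [ 0.  -0.1  0.1]
d [ 0.0022 -0.0006  0.0107] rot [ 0.0013 -0.0033 -0.0028]
```

Scaled: 0.0037 m is 0.148, -0.0033 m is -0.132.

jog_arm(
  deltas="0,-0.132,0,0.148,0,0,0\n0,-0.132,0,0.148,0,0,0\n0,-0.092,0,0.184,0,0,0\n0,-0.056,0,0.216,0,0,0\n0,-0.02,0,0.252,0,0,0\n0,0.016,0,0.284,0,0,0\n0,0.052,0,0.316,0,0,0\n0,0.088,0,0.352,0,0,0\n0,0.088,0,0.352,0,0,0",
)

```text
t: 3.73
tool_pos: [0.5935, 0.1562, 0.0398]
tool_rot: [-2.869, -0.231, -1.103]
contact_force: [-0.6, -0.4, -0.1]
opening: 0.0
grip_force: 0.0
```

```bash
python3 -c "
from h import *
where()"
```

```text
org frame [-0.0145 -0.0004  0.0398] F [-0.6 -0.4 -0.1]
```

jog_arm(
  deltas="0,0.036,0,0.032,0,0,0\n0,0.072,0,0.068,0,0,0\n0,0.112,0,0.1,0,0,0\n0,0.148,0,0.132,0,0,0\n0,0.184,0,0.168,0,0,0\n0,0.224,0,0.2,0,0,0\n0,0.224,0,0.2,0,0,0",
)

```text
t: 4.32
tool_pos: [0.6009, 0.1574, 0.0398]
tool_rot: [-2.869, -0.231, -1.103]
contact_force: [0.0, 0.1, 0.5]
opening: 0.0001
grip_force: 0.0
```

```bash
python3 -c "
from h import *
where()"
```

```text
org frame [-0.007  -0.0004  0.0398] F [0.  0.1 0.5]
```

Scaled: 0.0028 m is 0.112, 0.0025 m is 0.1.

jog_arm(
  deltas="0,0.036,0,0.032,0,0,0\n0,0.072,0,0.068,0,0,0\n0,0.112,0,0.1,0,0,0\n0,0.112,0,0.1,0,0,0",
)

```text
t: 4.65
tool_pos: [0.6046, 0.1581, 0.0398]
tool_rot: [-2.869, -0.231, -1.103]
contact_force: [-0.1, 0.1, -0.7]
opening: 0.0001
grip_force: 0.0
```

```bash
python3 -c "
from h import *
where()"
```

```text
org frame [-0.0032 -0.0004  0.0398] F [-0.1  0.1 -0.7]
```

jog_arm(
  deltas="0,0.036,0,0.032,0,0,0\n0,0.072,0,0.068,0,0,0\n0,0.072,0,0.068,0,0,0",
)

```text
t: 4.9
tool_pos: [0.607, 0.1584, 0.0398]
tool_rot: [-2.869, -0.231, -1.103]
contact_force: [0.4, -0.3, -0.0]
opening: -0.0002
grip_force: 0.0
```

```bash
python3 -c "
from h import *
where()"
```

```text
org frame [-0.0008 -0.0005  0.0398] F [ 0.4 -0.3 -0. ]
```

Scaled: 0.0018 m is 0.072, 0.0017 m is 0.068.

jog_arm(
  deltas="0,0.036,0,0.032,0,0,0\n0,0.072,0,0.068,0,0,0\n0,0.072,0,0.068,0,0,0",
)

```text
t: 5.15
tool_pos: [0.6094, 0.1588, 0.0397]
tool_rot: [-2.869, -0.231, -1.103]
contact_force: [0.2, 0.3, 0.5]
opening: 0.0001
grip_force: 0.0
```

```bash
python3 -c "
from h import *
where()"
```

```text
org frame [ 0.0017 -0.0005  0.0397] F [0.2 0.3 0.5]
```

jog_arm(
  deltas="0,0.036,0,0.032,0,0,0\n0,0.072,0,0.068,0,0,0\n0,0.072,0,0.068,0,0,0",
)

```text
t: 5.4
tool_pos: [0.6119, 0.1592, 0.0397]
tool_rot: [-2.869, -0.231, -1.103]
contact_force: [0.2, 0.2, 0.7]
opening: -0.0001
grip_force: 0.0
```

```bash
python3 -c "
from h import *
where()"
```

```text
org frame [ 0.0042 -0.0005  0.0397] F [0.2 0.2 0.7]
```

jog_arm(
  deltas="0,0.036,0,0.032,0,0,0\n0,0.072,0,0.068,0,0,0\n0,0.072,0,0.068,0,0,0",
)

```text
t: 5.65
tool_pos: [0.6144, 0.1596, 0.0396]
tool_rot: [-2.869, -0.231, -1.103]
contact_force: [0.6, -0.5, 0.0]
opening: -0.0001
grip_force: 0.0
```

```bash
python3 -c "
from h import *
where()"
```

```text
org frame [ 0.0067 -0.0005  0.0396] F [ 0.6 -0.5  0. ]
```

jog_arm(
  deltas="0,0.036,0,0.032,0,0,0\n0,0.072,0,0.068,0,0,0\n0,0.072,0,0.068,0,0,0",
)

```text
t: 5.9
tool_pos: [0.6163, 0.16, 0.0393]
tool_rot: [-2.87, -0.231, -1.102]
contact_force: [-5.5, -1.5, 4.8]
opening: 0.0002
grip_force: 2.9
```

```bash
python3 - <<'E'
from h import *
where()
cv2.imwrite("pics/w2.png",ctrl.get_image("wrist")[:,:,::-1])
E
```

```text
org frame [ 0.0087 -0.0004  0.0393] F [-5.5 -1.5  4.8]
```

View pics/w2.png

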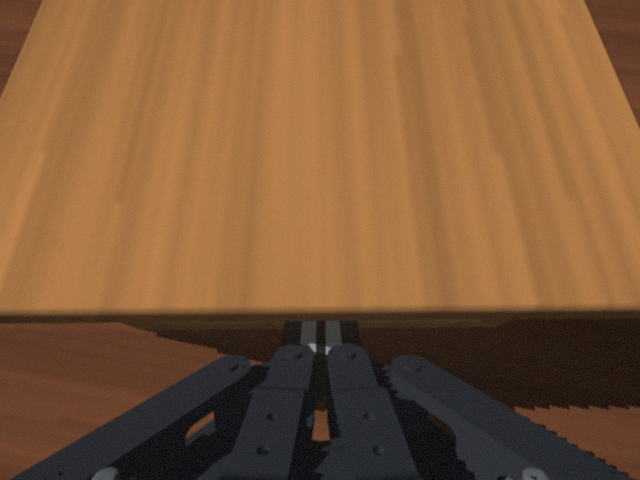

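The gripper now reaches under the board: its front edge is at row 315, with the fingers passing beneath at (320,340). The contact force of about 7 N with a pad reading fits the drawer face, so I'll push a little further in.

Scaled: 0.0018 m is 0.072, 0.0017 m is 0.068.

jog_arm(
  deltas="0,0.036,0,0.032,0,0,0\n0,0.072,0,0.068,0,0,0\n0,0.072,0,0.068,0,0,0",
)

```text
t: 6.2
tool_pos: [0.6187, 0.1604, 0.0393]
tool_rot: [-2.87, -0.231, -1.102]
contact_force: [-5.7, -0.7, 5.0]
opening: 0.0002
grip_force: 3.1
```

```bash
python3 -c "
from h import *
where()"
```

```text
org frame [ 0.0111 -0.0004  0.0393] F [-5.7 -0.7  5. ]
```

jog_arm(
  deltas="0,0.036,0,0.032,0,0,0\n0,0.072,0,0.068,0,0,0\n0,0.072,0,0.068,0,0,0",
)

```text
t: 6.45
tool_pos: [0.621, 0.1608, 0.0391]
tool_rot: [-2.87, -0.231, -1.102]
contact_force: [-5.8, -1.2, 4.0]
opening: 0.0002
grip_force: 3.2
```

```bash
python3 -c "
from h import *
where()"
```

```text
org frame [ 0.0134 -0.0004  0.0391] F [-5.8 -1.2  4. ]
```

Scaled: 0.0012 m is 0.048, 0.0011 m is 0.044.

jog_arm(
  deltas="0,0.036,0,0.032,0,0,0\n0,0.048,0,0.044,0,0,0",
)

```text
t: 6.62
tool_pos: [0.6225, 0.1611, 0.039]
tool_rot: [-2.87, -0.231, -1.101]
contact_force: [-7.7, -1.3, 4.7]
opening: -0.0002
grip_force: 3.8
```

```bash
python3 -c "
from h import *
where()"
```

```text
org frame [ 0.0149 -0.0004  0.039 ] F [-7.7 -1.3  4.7]
```

jog_arm(
  deltas="0,-0.48,0,-0.44,0,0,0\n0,-1.2,0,-1.08,0,0,0\n0,-2.4,0,-2.16,0,0,0\n0,-3.6,0,-3.24,0,0,0\n0,-4.4,0,-3.96,0,0,0\n0,-4.4,0,-3.96,0,0,0",
)

```text
t: 7.12
tool_pos: [0.4718, 0.137, 0.0363]
tool_rot: [-2.87, -0.232, -1.101]
contact_force: [0.0, 0.2, -0.4]
opening: -0.0001
grip_force: 0.0
```

```bash
python3 - <<'E'
from h import *
where()
delta(org(-.17,0,.25),ori(YAW))
E
```

```text
org frame [-0.1376  0.0005  0.0363] F [ 0.   0.2 -0.4]
d [ 0.1188  0.0003 -0.1806] rot [-3.000e-04 -7.324e-01 -2.600e-03]
```

Scaled: -0.18 m is -7.2, 0.119 m is 4.76.

jog_arm(
  deltas="0.06,4.76,0,-7.2,0,-0.732,0\n0.06,4.76,0,-7.2,0,-0.732,0\n0.06,4.76,0,-7.2,0,-0.732,0\n0.06,4.76,0,-7.2,0,-0.732,0\n0.06,4.76,0,-7.2,0,-0.732,0\n0.06,4.76,0,-7.2,0,-0.732,0\n0.06,4.76,0,-7.2,0,-0.732,0",
)

```text
t: 7.7
tool_pos: [0.4505, 0.1326, 0.2642]
tool_rot: [-3.13, -0.253, -0.024]
contact_force: [-0.0, -0.5, 1.1]
opening: 0.06
grip_force: 0.0
```

```bash
python3 - <<'E'
from h import *
where()
delta(np.array([.61,-.158,.19]),ori(.808))
cv2.imwrite("pics/top1.png",ctrl.get_image("top")[:,:,::-1])
E
```

```text
org frame [-0.1594 -0.0004  0.2642] F [-0.  -0.5  1.1]
d [0.1097 0.3124 0.0758] rot [ 0.0045 -0.0147 -0.647 ]
```

View pics/top1.png

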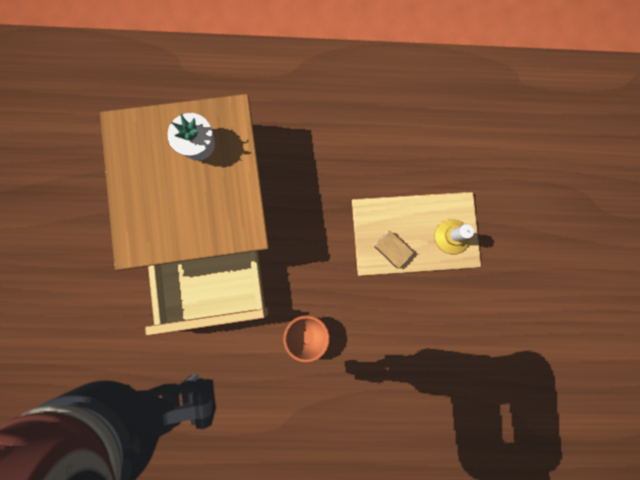

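The drawer has popped out: its front board spans (147,331)–(265,317) and its floor is visible around (215,290). Bowl, candle and plant have not moved. Next is the hover above the matchbox.

jog_arm(
  deltas="0.06,4.4,12.48,3.04,0,0,-0.647\n0.06,4.4,12.48,3.04,0,0,-0.647\n0.06,4.4,12.48,3.04,0,0,-0.647\n0.06,4.4,12.48,3.04,0,0,-0.647\n0.06,4.4,12.48,3.04,0,0,-0.647\n0.06,4.4,12.48,3.04,0,0,-0.647\n0.06,4.4,12.48,3.04,0,0,-0.647\n0.06,4.4,12.48,3.04,0,0,-0.647\n0.06,4.4,12.48,3.04,0,0,-0.647\n0.06,4.4,12.48,3.04,0,0,-0.647\n0.06,4.4,12.48,3.04,0,0,-0.647",
)

```text
t: 8.67
tool_pos: [0.6036, -0.159, 0.1746]
tool_rot: [-2.888, -1.232, -0.001]
contact_force: [-0.1, -0.3, -0.6]
opening: 0.0601
grip_force: 0.0
```

```bash
python3 - <<'E'
from h import *
np.set_printoptions(precision=4,suppress=True)
q,s=tip();np.savez("w3",q=q,r=s.as_rotvec());print(q)
cv2.imwrite("pics/w3.png",ctrl.get_image("wrist")[:,:,::-1])
for u in [(146,333),(265,320)]:
    d=onz("top",u,.084)-O0;print(d@OX,d@OY)
E
```

```text
[ 0.6036 -0.159   0.1746]
-0.11352500611978235 0.08643196702883339
-0.11952547432981961 -0.08641790748398737
```

View pics/w3.png

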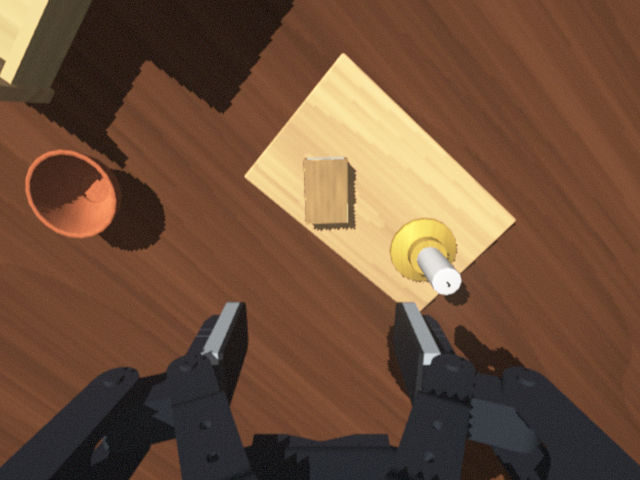

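The matchbox top face spans about (304,160)–(348,224), centred at (326,191), and is aligned with the tool. The candle is at (425,250), clear of the fingers.

```bash
python3 - <<'E'
from h import *
np.set_printoptions(precision=4,suppress=True)
f=np.load("w3.npz");q=f['q'];s=R.from_rotvec(f['r'])
for u in [(304,160),(347,159),(348,224),(307,224),(326.5,191.5)]:print(wonz(u,.024,q,s))
p=ctrl.camera_params("wrist");T=np.eye(4);T[:3,:3]=s.as_matrix();T[:3,3]=q;T=T@p['tool_from_camera']
Pw=np.array([[p['fx'],0,p['cx']],[0,p['fy'],p['cy']],[0,0,1]])@np.linalg.inv(T)[:3]
for n,u in (("top",(394.9,249.7)),("scene",(348,328.1))):
    X=cv2.triangulatePoints(P(n),Pw,np.array(u).reshape(2,1),np.array((326.5,191.5)).reshape(2,1));print(n,(X[:3]/X[3]).T)
t=np.array([.617,-.150,.0])
where();print(tip()[0]);delta(np.array([.617,-.151,.06]),ori(.808));delta(np.array([.617,-.151,.012]),ori(.808))
E
```

```text
[ 0.6261 -0.1163  0.024 ]
[ 0.6519 -0.1399  0.024 ]
[ 0.6154 -0.1809  0.024 ]
[ 0.59   -0.1566  0.024 ]
[ 0.6215 -0.1478  0.024 ]
top [[ 0.6198 -0.1508  0.013 ]]
scene [[ 0.6207 -0.1483  0.0195]]
org frame [-0.0558 -0.3122  0.1754] F [ 0.6  0.2 -0.2]
[ 0.6036 -0.1581  0.1754]
d [0.0141 0.0049 0.1155] rot [-0.0009 -0.0022 -0.0004]
d [0.014  0.0049 0.1635] rot [-0.0009 -0.0022 -0.0004]
```

Scaled: 0.0175 m is 0.7, 0.0057 m is 0.228.

jog_arm(
  deltas="0.06,0.7,0.228,1.6,0,0,0\n0.06,0.7,0.228,3.2,0,0,0\n0.06,0.7,0.228,4.6,0,0,0\n0.06,0.7,0.228,4.6,0,0,0\n0.06,0.7,0.228,5.2,0,0,0\n0.06,0.7,0.228,5.8,0,0,0\n0.06,0.7,0.228,6.2,0,0,0\n0.06,0.7,0.228,6.2,0,0,0",
)

```text
t: 9.38
tool_pos: [0.6197, -0.149, 0.0203]
tool_rot: [-2.887, -1.235, -0.002]
contact_force: [-0.3, 0.9, -1.2]
opening: 0.0598
grip_force: 0.0
```

```bash
python3 - <<'E'
from h import *
where();delta(np.array([.620,-.149,.012]),ori(.808))
cv2.imwrite("pics/w4.png",ctrl.get_image("wrist")[:,:,::-1])
E
```

```text
org frame [-0.0385 -0.3058  0.0203] F [-0.3  0.9 -1.2]
d [0.0002 0.0003 0.0083] rot [-0.0012 -0.0016  0.0002]
```

View pics/w4.png

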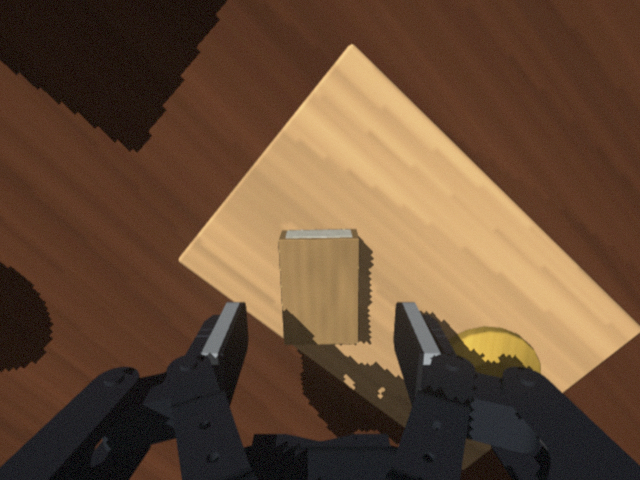

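The box spans (280,237)–(358,344), centred between the fingers at column 320. I'll check the fore-aft offset.

```bash
python3 - <<'E'
from h import *
q,s=tip()
for u in [(319,238),(321,344),(280,290),(359,290)]: print(np.round(s.inv().apply(wonz(u,.024,q,s)-q),4))
E
```

```text
[ 0.0289 -0.0004 -0.0026]
[-0.0257  0.0005 -0.0028]
[ 0.0034 -0.0187 -0.0027]
[ 0.0034  0.0182 -0.0027]
```

Well centred. I'll descend and grip.

Scaled: 0.009 m is 0.36, 0.005 m is 0.2.

jog_arm(
  deltas="0.06,0.06,0,0.2,0,0,0\n0.06,0.06,0,0.36,0,0,0\n0.06,0.06,0,0.36,0,0,0\n0.025,0.06,0,0.36,0,0,0\n0.02,0.06,0,0.36,0,0,0\n0.02,0.06,0,0.36,0,0,0\n0.02,0.06,0,0.36,0,0,0\n0.02,0.06,0,0.36,0,0,0",
  grip_n=25,
)

```text
t: 10.1
tool_pos: [0.6216, -0.1483, 0.0126]
tool_rot: [-2.888, -1.235, -0.004]
contact_force: [-1.1, 0.2, -0.4]
opening: 0.0202
grip_force: 0.0
```

```bash
python3 -c "
from h import *
where()"
```

```text
org frame [-0.0365 -0.3055  0.0126] F [-1.1  0.2 -0.4]
```

jog_arm(
  deltas="0.02,0,0,-0.8,0,0,0\n0.02,0,0,-0.8,0,0,0\n0.06,0,0,-0.8,0,0,0\n0.06,0,0,-0.8,0,0,0\n0.06,0,0,-0.8,0,0,0\n0.06,0,0,-0.8,0,0,0",
)

```text
t: 10.6
tool_pos: [0.6208, -0.1481, 0.0314]
tool_rot: [-2.887, -1.234, -0.002]
contact_force: [-0.1, 0.2, -0.2]
opening: 0.0601
grip_force: 0.0
```

```bash
python3 - <<'E'
from h import *
where()
cv2.imwrite("pics/w5.png",ctrl.get_image("wrist")[:,:,::-1])
E
```

```text
org frame [-0.0372 -0.3051  0.0314] F [-0.1  0.2 -0.2]
```

View pics/w5.png

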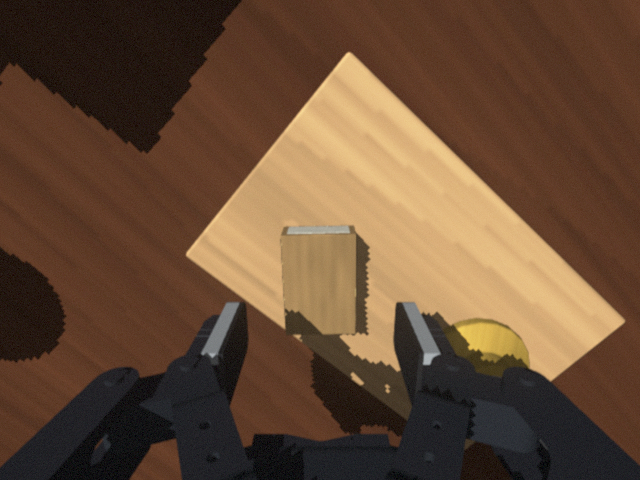

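The box is untouched at (282,233)–(356,333). The fingers closed above it, and the finger pixels put the actual tips about 25–35 mm behind the reported TCP, which also agrees with the late drawer contact. I'll go lower in stages and watch the force.

Scaled: 0.03 m is 1.2, 0.026 m is 1.04.

jog_arm(
  deltas="0.06,0.04,0,0.48,0,0,0\n0.06,0.04,0,0.8,0,0,0\n0.06,0.04,0,1.04,0,0,0\n0.06,0.04,0,1.2,0,0,0\n0.06,0.04,0,1.2,0,0,0",
)

```text
t: 11.07
tool_pos: [0.6208, -0.1471, 0.0002]
tool_rot: [-2.886, -1.234, 0.0]
contact_force: [-0.5, 0.2, 0.2]
opening: 0.06
grip_force: 0.0
```

```bash
python3 -c "
from h import *
where()"
```

```text
org frame [-3.700e-02 -3.041e-01  2.000e-04] F [-0.5  0.2  0.2]
```

jog_arm(
  deltas="0.06,0,0,0.12,0,0,0\n0.06,0,0,0.24,0,0,0\n0.06,0,0,0.36,0,0,0\n0.06,0,0,0.36,0,0,0",
)

```text
t: 11.4
tool_pos: [0.6218, -0.1474, -0.0072]
tool_rot: [-2.888, -1.235, -0.003]
contact_force: [0.4, -0.2, 0.1]
opening: 0.0601
grip_force: 0.0
```

```bash
python3 -c "
from h import *
where()"
```

```text
org frame [-0.0361 -0.3046 -0.0072] F [ 0.4 -0.2  0.1]
```

jog_arm(
  deltas="0.06,-0.04,0,0.12,0,0,0\n0.06,-0.04,0,0.24,0,0,0\n0.06,-0.04,0,0.24,0,0,0",
)

```text
t: 11.65
tool_pos: [0.621, -0.1481, -0.0133]
tool_rot: [-2.888, -1.234, -0.002]
contact_force: [-0.3, 0.2, 0.6]
opening: 0.06
grip_force: 0.0
```

```bash
python3 -c "
from h import *
where()"
```

```text
org frame [-0.037  -0.3052 -0.0133] F [-0.3  0.2  0.6]
```

jog_arm(
  deltas="0.02,0,0,0,0,0,0\n0.02,0,0,0,0,0,0\n0.02,0,0,0,0,0,0\n0.02,0,0,0,0,0,0\n0.02,0,0,0,0,0,0",
  grip_n=25,
)

```text
t: 12.07
tool_pos: [0.6217, -0.1483, -0.0124]
tool_rot: [-2.888, -1.235, -0.004]
contact_force: [0.5, 0.8, 0.5]
opening: 0.0352
grip_force: 25.9
```

```bash
python3 -c "
from h import *
where()"
```

```text
org frame [-0.0364 -0.3055 -0.0124] F [0.5 0.8 0.5]
```

Matchbox gripped at 35.2 mm with 26 N. Its underside is 0.021 above the reported TCP. Next I'll lift it and carry it over the drawer.

jog_arm(
  deltas="0.02,0,0,-0.8,0,0,0\n0.02,0,0,-2,0,0,0\n0.02,0,0,-3.4,0,0,0\n0.02,0,0,-4.8,0,0,0\n0.02,0,0,-6,0,0,0\n0.02,0,0,-6,0,0,0\n0.02,0,0,-6,0,0,0",
)

```text
t: 12.65
tool_pos: [0.6229, -0.149, 0.1406]
tool_rot: [2.885, 1.234, 0.01]
contact_force: [0.1, 0.5, -0.9]
opening: 0.0351
grip_force: 25.8
```

```bash
python3 -c "
from h import *
where();print(ctrl.get_obs()['grip_force'],ctrl.get_obs()['opening']);delta(org(-.067,0,.14),ori(YAW))"
```

```text
org frame [-0.0353 -0.3064  0.1406] F [ 0.1  0.5 -0.9]
25.836694836616516 0.03513123222852999
d [ 1.586e-01 -2.641e-01 -1.000e-04] rot [ 0.004  -0.0062  0.6441]
```

Careful with the scale: shifts go in units of 25 mm. That gives: -0.264 m is -10.56, -0.25 m is -10.

jog_arm(
  deltas="0.02,0.8,-1.32,0,0,0,0.08\n0.02,1.6,-2.64,0,0,0,0.16\n0.02,2.4,-4,0,0,0,0.25\n0.02,3.2,-5.32,0,0,0,0.33\n0.02,4,-6.64,0,0,0,0.41\n0.02,4.8,-8,0,0,0,0.49\n0.02,5.6,-9.28,0,0,0,0.57\n0.02,6,-10,0,0,0,0.61\n0.02,6.344,-10.56,0,0,0,0.644\n0.02,6.344,-10.56,0,0,0,0.644\n0.02,6.344,-10.56,0,0,0,0.644",
)

```text
t: 13.57
tool_pos: [0.5386, 0.1489, 0.1356]
tool_rot: [-3.13, -0.261, 0.002]
contact_force: [0.8, -0.0, -0.5]
opening: 0.0354
grip_force: 25.8
```

```bash
python3 - <<'E'
from h import *
where();o=ctrl.get_obs();print(o['grip_force'],o['opening']);delta(org(-.067,0,.05),ori(YAW))
cv2.imwrite("pics/w6.png",np.hstack([cv2.resize(ctrl.get_image(n),(400,300)) for n in("wrist","top")])[:,:,::-1])
E
```

```text
org frame [-0.0698  0.0013  0.1356] F [ 0.8 -0.  -0.5]
25.822193920612335 0.035430618024708524
d [0.0029 0.0014 0.0856] rot [-0.0007  0.0014  0.0025]
```

View pics/w6.png

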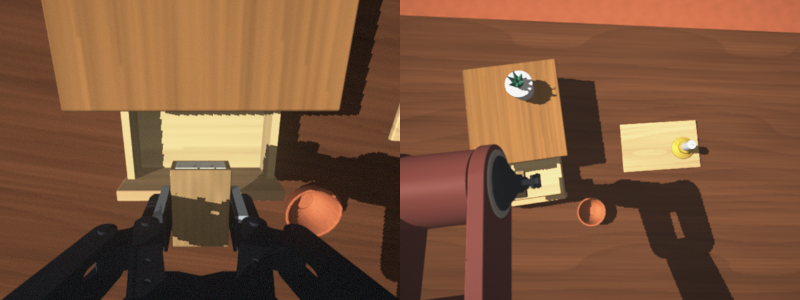

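The wrist view shows the box held level, the open drawer in front with its board at about (117–280, 180–200) in the half-size picture, and the top-board edge at row 110. I'll check the distances.

```bash
python3 - <<'E'
from h import *
q,s=tip()
for n,u,z in [("topedge",(62,109),.116),("topedge",(338,109),.116),("front outer L",(117,191),.084),("front outer R",(284,191),.084),("front inner L",(118,179),.084),("box far",(200,167),.16),("box near",(200,246),.16+.016)]:
    d=wonz((u[0]*1.6,u[1]*1.6),z,q,s)-O0;print(n,np.round([d@OX,d@OY],4))
E
```

```text
topedge [-0.0154  0.1073]
topedge [-0.0155 -0.1059]
front outer L [-0.103  0.085]
front outer R [-0.1031 -0.0845]
front inner L [-0.0897  0.0825]
box far [-0.0457  0.0007]
box near [-0.0933  0.0007]
```

```bash
python3 - <<'E'
from h import *
q,s=tip()
w=ctrl.get_image("wrist");cv2.imwrite("pics/w7.png",cv2.resize(w[150:420,170:490],(800,675))[:600,:,::-1])
q,s=tip()
for v in (168,170,246): 
    d=wonz((320,v*1.6),.172,q,s)-O0;print(v,d@OX)
where()
E
```

```text
168 -0.04139050991162788
170 -0.04265669160467448
246 -0.0967128120486219
org frame [-0.0689 -0.0002  0.1367] F [-0.4  0.4 -0.4]
```

View pics/w7.png

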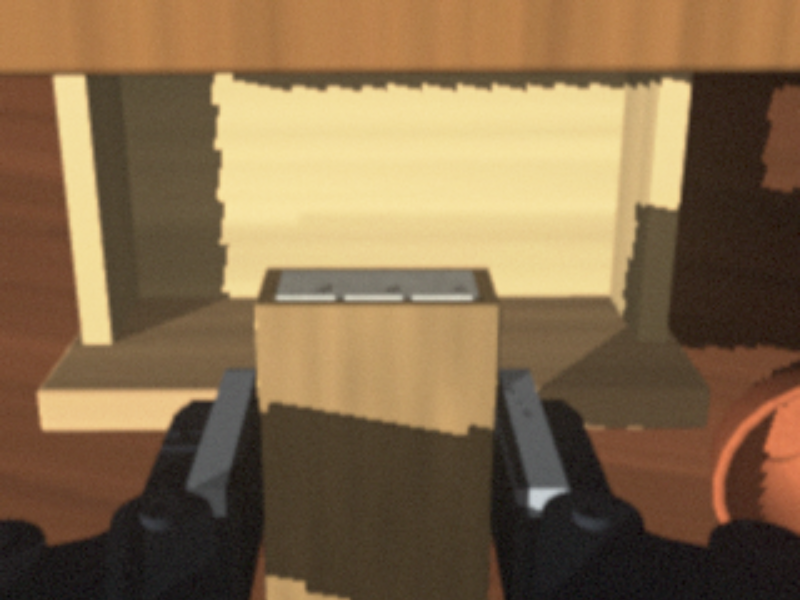

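The drawer front's top strip lies at crop rows 388 (inner) to 428 (outer), full-image rows 305 and 321. The board edge is at full-image row 179.

```bash
python3 - <<'E'
from h import *
q,s=tip()
for n,u,z in [("edge",(320,178.8),.116),("inner",(320,305.2),.084),("outer",(320,321.5),.084),("outerL",(186,321.5),.084),("outerR",(452,321.5),.084)]:
    d=wonz(u,z,q,s)-O0;print(n,np.round([d@OX,d@OY],4))
delta(org(-.059,0,.05),ori(YAW))
E
```

```text
edge [-0.0174  0.0004]
inner [-0.1027  0.0005]
outer [-0.1144  0.0005]
outerL [-0.1143  0.0869]
outerR [-0.1145 -0.0845]
d [ 0.0098 -0.0001  0.0867] rot [-0.0007 -0.0005 -0.0007]
```

jog_arm(
  deltas="0.02,0.32,0,0,0,0,0\n0.02,0.32,0,1.2,0,0,0\n0.02,0.32,0,2.4,0,0,0\n0.02,0.32,0,3.4,0,0,0\n0.02,0.32,0,4,0,0,0\n0.02,0.32,0,4.4,0,0,0\n0.02,0.32,0,4.4,0,0,0",
)

```text
t: 14.3
tool_pos: [0.5467, 0.1491, 0.0249]
tool_rot: [-3.13, -0.256, 0.004]
contact_force: [-0.8, 0.5, -0.7]
opening: 0.0349
grip_force: 25.8
```

```bash
python3 -c "
from h import *
where()"
```

```text
org frame [-0.0618  0.0002  0.0249] F [-0.8  0.5 -0.7]
```

jog_arm(
  deltas="0.02,0,0,0.24,0,0,0\n0.02,0,0,0.48,0,0,0\n0.02,0,0,0.68,0,0,0\n0.02,0,0,0.8,0,0,0\n0.02,0,0,0.8,0,0,0",
)

```text
t: 14.72
tool_pos: [0.5478, 0.1501, 0.0073]
tool_rot: [-3.13, -0.257, -0.002]
contact_force: [-0.4, 1.0, -0.2]
opening: 0.0355
grip_force: 25.8
```

```bash
python3 -c "
from h import *
where()"
```

```text
org frame [-0.0605  0.001   0.0073] F [-0.4  1.  -0.2]
```

Now the last few millimetres, a millimetre at a time.

Scaled: 0.004 m is 0.16, 0.003 m is 0.12.

jog_arm(
  deltas="0.02,0,0,0.04,0,0,0\n0.02,0,0,0.08,0,0,0\n0.02,0,0,0.12,0,0,0\n0.02,0,0,0.16,0,0,0\n0.02,0,0,0.16,0,0,0",
)

```text
t: 15.13
tool_pos: [0.548, 0.1501, 0.0035]
tool_rot: [-3.13, -0.257, -0.003]
contact_force: [-0.2, -0.2, -0.2]
opening: 0.0355
grip_force: 25.8
```

```bash
python3 -c "
from h import *
where()"
```

```text
org frame [-0.0604  0.001   0.0035] F [-0.2 -0.2 -0.2]
```

jog_arm(
  deltas="0.02,0,0,0.04,0,0,0\n0.02,0,0,0.08,0,0,0\n0.02,0,0,0.08,0,0,0",
)

```text
t: 15.38
tool_pos: [0.5482, 0.1501, 0.0016]
tool_rot: [-3.13, -0.257, -0.003]
contact_force: [-0.3, 0.5, 0.8]
opening: 0.0352
grip_force: 25.8
```

```bash
python3 -c "
from h import *
where()"
```

```text
org frame [-0.0602  0.0009  0.0016] F [-0.3  0.5  0.8]
```

Scaled: -0.13 m is -5.2, -0.09 m is -3.6.

jog_arm(
  deltas="0.038,0,0,0.04,0,0,0\n0.045,0,0,0.04,0,0,0\n0.055,0,0,0.04,0,0,0\n0.06,0,0,0,0,0,0\n0.06,0,0,-0.8,0,0,0\n0.06,0,0,-2,0,0,0\n0.06,0,0,-3.6,0,0,0\n0.06,0,0,-5.2,0,0,0\n0.06,0,0,-5.2,0,0,0",
)

```text
t: 16.13
tool_pos: [0.5536, 0.1508, 0.1422]
tool_rot: [-3.129, -0.257, -0.029]
contact_force: [1.9, -1.2, 1.1]
opening: 0.0602
grip_force: 0.0
```

```bash
python3 - <<'E'
from h import *
where();delta(org(-.20,0,.16),ori(YAW,42));delta(org(-.20,0,.02),ori(YAW,42))
cv2.imwrite("pics/w8.png",np.hstack([cv2.resize(ctrl.get_image(n),(400,300)) for n in("wrist","scene")])[:,:,::-1])
E
```

```text
org frame [-0.0547  0.0007  0.1422] F [ 1.9 -1.2  1.1]
d [-0.145   0.0007 -0.0205] rot [-6.000e-04  7.145e-01 -1.000e-04]
d [-0.1476  0.0008  0.1194] rot [-6.000e-04  7.145e-01 -1.000e-04]
```

View pics/w8.png

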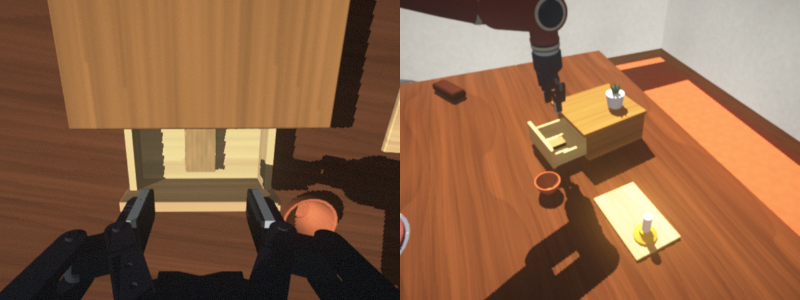

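The box lies flat in the open drawer, about centred at half-size (200,150), and bowl, candle and plant are unmoved. That is more pictures than the ten allowed, so from here I'll use force and pose readings only.

Scaled: -0.1 m is -4, -0.02 m is -0.8.

jog_arm(
  deltas="0,-4,0,-0.8,0,0.1,0\n0,-4,0,-0.8,0,0.2,0\n0,-4,0,-0.8,0,0.32,0\n0,-4,0,-0.8,0,0.44,0\n0,-4,0,-0.8,0,0.56,0\n0,-4,0,-0.8,0,0.68,0\n0,-4,0,-0.8,0,0.7145,0\n0,-4,0,-0.8,0,0.7145,0",
)

```text
t: 16.9
tool_pos: [0.4447, 0.1332, 0.1432]
tool_rot: [-2.883, -0.236, -1.067]
contact_force: [-0.5, -0.5, -1.4]
opening: -0.0002
grip_force: 0.0
```

```bash
python3 -c "
from h import *
where();delta(org(-.15,0,.1),ori(YAW,42));delta(org(-.15,0,.022),ori(YAW,42))"
```

```text
org frame [-0.165   0.0011  0.1432] F [-0.5 -0.5 -1.4]
d [-0.0168  0.0012  0.0425] rot [-0.0013  0.0236 -0.0008]
d [-0.0676  0.0013  0.1017] rot [-0.0013  0.0236 -0.0008]
```

Scaled: 0.1 m is 4, 0.07 m is 2.8.

jog_arm(
  deltas="0,-0.68,0.04,1.7,0,0.0236,0\n0,-0.68,0.04,1.7,0,0.0236,0\n0,-1.8,0.04,2.8,0,0.0236,0\n0,-2.704,0.04,4,0,0.0236,0\n0,-2.704,0.04,4,0,0.0236,0\n0,-2.704,0.04,4,0,0.0236,0",
)

```text
t: 17.4
tool_pos: [0.4684, 0.1373, 0.0285]
tool_rot: [-2.873, -0.235, -1.091]
contact_force: [-0.2, -0.4, 0.0]
opening: 0.0004
grip_force: 0.0
```

```bash
python3 -c "
from h import *
where();delta(org(-.12,0,.022),ori(YAW,42))"
```

```text
org frame [-0.141   0.0013  0.0285] F [-0.2 -0.4  0. ]
d [0.0114 0.0013 0.0188] rot [-0.0004  0.0069 -0.001 ]
```

Scaled: 0.0188 m is 0.752, 0.0114 m is 0.456.

jog_arm(
  deltas="0,0,0.04,0.376,0,0,0\n0,0.24,0.04,0.56,0,0,0\n0,0.456,0.04,0.752,0,0,0\n0,0.456,0.04,0.752,0,0,0",
)

```text
t: 17.73
tool_pos: [0.4948, 0.1403, 0.0316]
tool_rot: [-2.863, -0.234, -1.118]
contact_force: [0.2, 0.0, 0.3]
opening: -0.0004
grip_force: 0.0
```

```bash
python3 -c "
from h import *
where()"
```

```text
org frame [-0.1145 -0.      0.0316] F [0.2 0.  0.3]
```

jog_arm(
  deltas="0,0.076,0,0.068,0,0,0\n0,0.148,0,0.132,0,0,0\n0,0.224,0,0.2,0,0,0\n0,0.296,0,0.268,0,0,0\n0,0.372,0,0.336,0,0,0\n0,0.444,0,0.4,0,0,0\n0,0.52,0,0.468,0,0,0\n0,0.596,0,0.536,0,0,0",
)

```text
t: 18.4
tool_pos: [0.5105, 0.1432, 0.0256]
tool_rot: [-2.868, -0.235, -1.105]
contact_force: [-5.4, -1.4, 4.9]
opening: -0.0003
grip_force: 2.9
```

```bash
python3 -c "
from h import *
where()"
```

```text
org frame [-0.0984  0.0003  0.0256] F [-5.4 -1.4  4.9]
```

jog_arm(
  deltas="0,0.088,0,0.08,0,0,0\n0,0.18,0,0.16,0,0,0\n0,0.268,0,0.24,0,0,0\n0,0.356,0,0.32,0,0,0\n0,0.444,0,0.4,0,0,0\n0,0.536,0,0.48,0,0,0\n0,0.624,0,0.56,0,0,0\n0,0.712,0,0.644,0,0,0\n0,0.804,0,0.724,0,0,0\n0,0.892,0,0.804,0,0,0\n0,0.98,0,0.884,0,0,0\n0,1.072,0,0.964,0,0,0\n0,1.16,0,1.044,0,0,0\n0,1.248,0,1.124,0,0,0\n0,1.336,0,1.204,0,0,0\n0,1.428,0,1.284,0,0,0\n0,1.516,0,1.364,0,0,0\n0,1.604,0,1.444,0,0,0\n0,1.696,0,1.524,0,0,0\n0,1.784,0,1.604,0,0,0",
)

```text
t: 20.07
tool_pos: [0.5693, 0.1532, 0.0255]
tool_rot: [-2.868, -0.235, -1.104]
contact_force: [-7.3, -0.0, 5.5]
opening: 0.0002
grip_force: 3.4
```

```bash
python3 -c "
from h import *
where()"
```

```text
org frame [-0.0388  0.0006  0.0255] F [-7.3 -0.   5.5]
```

Scaled: 0.0279 m is 1.116, 0.026 m is 1.04.

jog_arm(
  deltas="0,0.076,0,0.068,0,0,0\n0,0.148,0,0.132,0,0,0\n0,0.224,0,0.2,0,0,0\n0,0.296,0,0.268,0,0,0\n0,0.372,0,0.336,0,0,0\n0,0.444,0,0.4,0,0,0\n0,0.52,0,0.468,0,0,0\n0,0.596,0,0.536,0,0,0\n0,0.668,0,0.604,0,0,0\n0,0.744,0,0.668,0,0,0\n0,0.816,0,0.736,0,0,0\n0,0.892,0,0.804,0,0,0\n0,0.964,0,0.868,0,0,0\n0,1.04,0,0.936,0,0,0\n0,1.116,0,1.004,0,0,0",
)

```text
t: 21.32
tool_pos: [0.6061, 0.1595, 0.0254]
tool_rot: [-2.868, -0.235, -1.103]
contact_force: [-9.4, 1.3, 7.1]
opening: 0.0002
grip_force: 4.6
```

```bash
python3 -c "
from h import *
where()"
```

```text
org frame [-0.0015  0.0007  0.0254] F [-9.4  1.3  7.1]
```

jog_arm(
  deltas="0,0.036,0,0.032,0,0,0\n0,0.072,0,0.068,0,0,0\n0,0.112,0,0.1,0,0,0\n0,0.148,0,0.132,0,0,0\n0,0.184,0,0.168,0,0,0\n0,0.224,0,0.2,0,0,0\n0,0.224,0,0.2,0,0,0",
)

```text
t: 21.9
tool_pos: [0.6134, 0.1607, 0.0253]
tool_rot: [-2.868, -0.235, -1.103]
contact_force: [-5.4, 1.4, 4.1]
opening: -0.0002
grip_force: 2.9
```

```bash
python3 -c "
from h import *
where()"
```

```text
org frame [0.0059 0.0007 0.0253] F [-5.4  1.4  4.1]
```

jog_arm(
  deltas="0,0.036,0,0.032,0,0,0\n0,0.072,0,0.068,0,0,0\n0,0.112,0,0.1,0,0,0\n0,0.148,0,0.132,0,0,0\n0,0.184,0,0.168,0,0,0\n0,0.224,0,0.2,0,0,0\n0,0.252,0,0.224,0,0,0",
)

```text
t: 22.48
tool_pos: [0.6215, 0.162, 0.0253]
tool_rot: [-2.869, -0.236, -1.102]
contact_force: [-8.6, 0.7, 5.6]
opening: 0.0
grip_force: 3.9
```

```bash
python3 -c "
from h import *
where()"
```

```text
org frame [0.0142 0.0007 0.0253] F [-8.6  0.7  5.6]
```

jog_arm(
  deltas="0,0.02,0,0.02,0,0,0\n0,0.04,0,0.036,0,0,0",
)

```text
t: 22.65
tool_pos: [0.6228, 0.1622, 0.0252]
tool_rot: [-2.869, -0.236, -1.102]
contact_force: [-8.9, 0.9, 5.1]
opening: -0.0
grip_force: 3.9
```

```bash
python3 -c "
from h import *
where()"
```

```text
org frame [0.0154 0.0007 0.0252] F [-8.9  0.9  5.1]
```

Scaled: 0.0009 m is 0.036, 0.0008 m is 0.032.

jog_arm(
  deltas="0,0.02,0,0.02,0,0,0\n0,0.036,0,0.032,0,0,0",
)

```text
t: 22.82
tool_pos: [0.624, 0.1624, 0.0253]
tool_rot: [-2.869, -0.236, -1.102]
contact_force: [-8.1, 1.3, 5.3]
opening: -0.0001
grip_force: 3.8
```

```bash
python3 -c "
from h import *
where()"
```

```text
org frame [0.0166 0.0007 0.0253] F [-8.1  1.3  5.3]
```

jog_arm(
  deltas="0,0.012,0,0.012,0,0,0\n0,0.02,0,0.02,0,0,0",
)

```text
t: 22.98
tool_pos: [0.6244, 0.1625, 0.0251]
tool_rot: [-2.869, -0.236, -1.101]
contact_force: [-16.2, -0.8, 11.3]
opening: 0.0
grip_force: 7.7
```

```bash
python3 -c "
from h import *
where()"
```

```text
org frame [0.017  0.0007 0.0251] F [-16.2  -0.8  11.3]
```

The hard stop showed up as a rise in force. I'll back off gently and check that the drawer stays.

jog_arm(
  deltas="0,-0.06,0,-0.052,0,0,0\n0,-0.12,0,-0.108,0,0,0\n0,-0.208,0,-0.188,0,0,0\n0,-0.296,0,-0.268,0,0,0\n0,-0.372,0,-0.336,0,0,0\n0,-0.372,0,-0.336,0,0,0\n0,-0.372,0,-0.336,0,0,0",
)

```text
t: 23.57
tool_pos: [0.6135, 0.16, 0.0262]
tool_rot: [-2.868, -0.234, -1.106]
contact_force: [-0.5, 0.8, 0.1]
opening: -0.0003
grip_force: 0.0
```

```bash
python3 -c "
from h import *
where();o=ctrl.get_obs();print(o['grip_force'])"
```

```text
org frame [0.0058 0.     0.0262] F [-0.5  0.8  0.1]
0.0
```

jog_arm(
  deltas="0,0,0,0,0,0,0\n0,0,0,0,0,0,0\n0,0,0,0,0,0,0\n0,0,0,0,0,0,0\n0,0,0,0,0,0,0\n0,0,0,0,0,0,0",
)

```text
t: 24.07
tool_pos: [0.6134, 0.1601, 0.0263]
tool_rot: [-2.868, -0.235, -1.106]
contact_force: [0.3, -0.3, 0.8]
opening: -0.0002
grip_force: 0.0
```

```bash
python3 -c "
from h import *
where();o=ctrl.get_obs();print(o['grip_force'])"
```

```text
org frame [0.0058 0.0001 0.0263] F [ 0.3 -0.3  0.8]
0.0
```

No force with the finger still 2–3 mm off the face, so the latch holds. I'll retreat and verify numerically against the first top image, without viewing a picture.

Scaled: -0.2 m is -8, -0.16 m is -6.4.

jog_arm(
  deltas="0,-0.4,0,-0.36,0,0,0\n0,-1.4,0,-1.2,0,0,0\n0,-2.6,0,-2.2,0,0,0\n0,-3.8,0,-3.6,0,0,0\n0,-3.8,0,-4.8,0,0,0\n0,-4,0,-6.4,0,0,0\n0,-4,0,-8,0,0,0\n0,-4,0,-8,0,0,0\n0,-4,0,-8,0,0,0\n0,-4,0,-8,0,0,0",
)

```text
t: 24.9
tool_pos: [0.4394, 0.1403, 0.1227]
tool_rot: [-2.886, -0.233, -1.079]
contact_force: [0.4, 0.1, 0.4]
opening: -0.0001
grip_force: 0.0
```

```bash
python3 - <<'E'
from h import *
where()
a=cv2.imread("pics/top0.png").astype(float);o=cv2.imread("pics/top1.png").astype(float);b=ctrl.get_image("top")[:,:,::-1].astype(float)
for n,(x,y,w,h) in dict(drawer=(210,265,50,60),drawerR=(235,255,25,20),bowl=(285,315,45,48),candle=(433,218,45,38),plant=(165,112,50,50)).items():
    f=lambda i:round(np.abs(i-a)[y:y+h,x:x+w].mean(),1)
    print(n,"vs shut",f(b),"open image vs shut",f(o))
E
```

```text
org frame [-0.1691  0.009   0.1227] F [0.4 0.1 0.4]
drawer vs shut 0.6 open image vs shut 109.7
drawerR vs shut 0.8 open image vs shut 79.3
bowl vs shut 0.6 open image vs shut 3.0
candle vs shut 0.6 open image vs shut 2.1
plant vs shut 0.6 open image vs shut 1.7
```

Drawer region matches the shut picture, and the bystanders match theirs. Handing in.

```bash
python3 -c "
from station import ctrl
print(ctrl.finish_job())"
```

```text
the job is handed in; nothing more can be done
None
```

The matchbox is in the drawer, the drawer latched shut and stayed shut, the bystanders did not move, and I handed the job in at about 25 s with no verdict printed; I viewed 12 pictures, two over the limit of 10.

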